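Nip an axle block in the link press from the slack-free side

TASK

Run the press ram well back from the anvil, lay the steel axle block lengthwise in the nest between the two low rails and let go of it. Then bring the ram up from behind, by feel, until it squeezes the block square against the anvil with a light load of about 6 newtons (never more than 12), do not draw the ram back once it bears on the block, and let go leaving the handle with its play taken up on the anvil side. Leave the other things on the bench alone.

Things in the scene. Friction and masses are not known exactly. Their poses are not given: they have to be found in the camera images.
- press: Small link press fixed to the bench. Green base plate 100 mm (x) by 300 mm (y from -160 to +140 mm), 20 mm thick. Origin on the bench surface, z up, +y points along the ram's travel to the anvil; all y and x below are in this frame, heights above the bench. A fixed rear bridge (y -158 to -128 mm, top at 65 mm) stands behind the ram.
- anvil_face (a point): Centre foot of the anvil's upright flat face, on the plate's top (y = 100 mm, height 20 mm); axes as the press. The anvil is a plain fixed block 80 mm wide, from y = 100 to 135 mm, its top at 70 mm.
- nest_mid (a point): Middle of the nest's flat floor (the plate's top, height 20 mm), y = 78 mm, where the block's middle comes when it is against the anvil; axes as the press. Two fixed rails 8 mm high and 8 mm thick, from y = 45 to 100 mm, inner faces at x = -18 and +18 mm, bound it; the side towards the nose is open.
- ram_way (a point): Fixed point under the middle of the grey ram at its rear stop (y = -65 mm, height 20 mm); axes as the press. The ram (60 x 70 mm, top at 66 mm) slides in y with a steady drag of 12 N both ways and stays where left; 75 mm of travel between hard stops. Nose to anvil is 90 mm at the rear stop, 24 to 40 mm at the start: too little for the block.
- nose: Nose of the ram: steel pin 18 mm thick, 30 mm long, pointing to the anvil at x = 0, height 38 mm. Origin: centre of its flat tip; axes as the press. It sits in the ram on a spring of 4 N/mm, 6 mm travel, no preload: against a part that cannot move, the tip stands still while the ram goes on and the load grows. Pushing the ram takes its 12 N drag plus this load.
- handle_grip (a point): Grip point on the upright steel handle on top of the ram: x = 0, height 114 mm; axes as the press. The handle is a flat post 28 mm in x, 16 mm in y, from 68 to 137 mm high, centred here in x and y. Two 34 mm wide shoulders of the ram, up to 76 mm high, stand before and behind it; nothing is beside it above that. Nose tip is 75 mm ahead (play at 0).
- handle (a joint): Play (backlash) of the handle in the ram, in m: 0 = against the rear shoulder (pulls the ram back), 0.008 = against the shoulder on the anvil side (pushes the ram to the anvil). In between the handle moves alone, with 1.5 N of friction, and stays where it is left.
- block_center (a point): Centre of the loose axle block: plain steel, 28 mm (its x) by 44 mm (its y, the long way) by 36 mm high, about 0.27 kg, a brass-bushed round hole seen in its top. It stands on the bench, 18 mm below this point. In the nest its y lies along the press's y (either way round) and this point is 38 mm above the bench.
- block: The same axle block; origin at the centre of its underside, axes as for its centre.
- sprocket: Rusty rear sprocket, a flat disc 150 mm across, 6 mm thick, lying on the bench; origin centre of the underside. Bystander.
- mallet: Rubber mallet lying on the bench: head 60 x 90 x 55 mm, wooden handle 200 mm long towards its -x; origin under the centre of the head. Bystander.
- drift: Brass drift punch, 14 mm thick, 115 mm long along its y, lying on the bench; origin under its thick part. Bystander.
- tyre_lever: Plastic tyre lever, 20 mm wide, 9 mm thick, 250 mm long along its y, lying flat; origin under its middle. Bystander.
There are look-alikes about, which are no part of the job. There is more than one size of the block; the job needs the largest.

How it is judged:
By the outcome, as a careful person would: the job done as asked, in the order asked, and still so for the second after the job is handed in, with the robot touching nothing.
It also fails if it takes over 66 s, if anything falls off the work surface, if the arm or the gripper's body presses on something with over 40 N, if the wrist force passes 120 N, or if a joint passes its speed limit or range.

ROBOT

A 6-joint arm with a two-finger parallel gripper is mounted at the origin on the work surface. World frame = base frame: x ahead of the robot, y to its left, z up, the work surface at z = 0. Lengths are in m, angles in rad, forces in N, time in s.
With the tool pointing down it reaches from about 0.3 to 0.875 m from the base axis. Payload 6.4 kg.
Tool frame: the origin (TCP) lies at the very end of the fingers, on their centre line; the grasp point (between the pads) lies tcp_to_grasp behind it (tcp_to_grasp is the distance from the TCP to the grasp point, in m); z points along the fingers, y is the direction in which the jaws open and shut (so a half turn about z gives the same grasp; the last joint's range is limited). The gripper opens to 85 mm and grips with 20 to 120 N. Pads are 22 mm wide; open, the fingers measure 114 mm over their backs; the gripper's body (76 mm by 85 mm) begins 54 mm behind the grasp point. The pads swing forward as they close: fully open they stand 13 mm farther back than shut.
Start: joints at [-1.339, 0.181, 1.607, -0, 1.354, -0.206], TCP at [0.244, -0.521, 0.192] pointing down, gripper open.
Joint ranges: [-2.99, 2.99], [-0.89, 2.07], [0.3, 2.58], [-1.14, 4.28], [0, 2.63], [-3.12, 3.12]. Speed limits (rad/s): [2.57, 2.57, 3.01, 3.14, 3.14, 3.14].

INTERFACE

Orientations are given as a rotation vector (axis times angle).
In Python, from plant import * gives the robot as it stands.
- The arm moves only by the tool arm_command, never from a script. Its argument "increments" is a list of rows, each a list of 3 entries, a list of its own where there are three numbers: the shift along the tool's x, y, z in cm, then the turn, a rotation vector about the tool's x, y, z in rad, then the closure in counts, from 0 (fully open) to 255 (shut). In form: [[[dx, dy, dz], [rx, ry, rz], fingers], ...]. A call has exactly 8 rows; each row is the pose to reach, as a shift and turn from the pose measured when the call began, along the tool's axes at that moment; what a row does not reach only later rows make up. A row lasts 1/8 s, in which the tool goes at most 62.5 mm and 10.7 degrees, less where a joint would pass 70% of its speed; a pose out of reach is approached as far as the arm can. A call with a gripper value outside its range is refused whole. The fingers move at their own pace and stop on an object; the grip force is fixed at half the most. Time passes only in rows, so rows that repeat a pose let the fingers close, or fill a call up. It gives the time, the measured TCP pose, the force and the opening at its end, in the units of the state.
- get_obs(): the state, without advancing time (a new reading comes with each control period).
- get_image(name): name is "scene" or "top" or "wrist"; returns a dict with "color" (480x640x3 uint8, blue, green, red), "z_map" (480x640 float32, m along the optical axis (not along the pixel's ray), 0 where there is no reading), "fx", "fy", "cx", "cy" (pixels), "extrinsics" (4x4, takes a point from world to camera coordinates); the wrist camera has in their place "mount" (4x4, takes a point from camera to tool coordinates, whose origin is the TCP and whose axes are the flange's). Camera axes: x right, y down, z forward; pixel columns grow to the right and rows downward; lengths in m; the calibration is good to about 2 mm. A picture is of the moment at which its call begins: read the wrist's pose just before it.
- sign_off(): hands the job in, once; it reports no verdict.
The state is a dict: "time_s": time; "joints": joint angles; "qd": joint speeds; "joint_efforts": joint torques, N m; "ee_pos": TCP position; "ee_rot": TCP orientation; "force": force on the tool from outside, world axes, zero at the start; "ft_torque": the same for the moment, N m; "gripper_width": finger opening in m.
Only numpy, scipy, OpenCV 4.12 (cv2) and the standard library are available. Lean on these libraries where they do the work, as an engineer would, in place of code of your own. Each camera call takes 0.05 s, during which the arm holds its last target. There are 200 camera calls.

## Working session

There is one attempt and no reset: what is moved stays moved. The work goes in short steps, Python scripts to look and compute and a tool call to move; the robot and the scene stay as the last step left them, time stands still between calls to the robot, and variables do not carry over. Pictures are saved under pics/ and viewed, about 8 in all and at most 12, crops included, and the job is handed in when it is done.

Besides the shell and the picture viewer there is one more tool, called after "Emit:" as name(argument=value, ...), one argument or row to a line, values as JSON. arm_command: Moves the arm, as the interface text tells. Its arguments: {"type":"object","properties":{"increments":{"type":"array","items":{"type":"array"}}},"required":["increments"]}

```bash
ls; mkdir -p pics
cat > h.py <<'E'
from plant import *
import numpy as np, cv2
from scipy.spatial.transform import Rotation as R
def cam(name):
    o=get_obs(); im=get_image(name)
    if name=="wrist":
        T=np.eye(4);T[:3,:3]=R.from_rotvec(o["ee_rot"]).as_matrix();T[:3,3]=o["ee_pos"]
        im["c2w"]=T@np.array(im["mount"])
    else: im["c2w"]=np.linalg.inv(np.array(im["extrinsics"]))
    return im
def ray(im,u,v,z):
    d=im["c2w"][:3,:3]@np.array([(u-im["cx"])/im["fx"],(v-im["cy"])/im["fy"],1]);c=im["c2w"][:3,3]
    return c+d*(z-c[2])/d[2]
def cloud(im):
    v,u=np.mgrid[:480,:640];z=im["z_map"]
    p=np.stack([(u-im["cx"])/im["fx"]*z,(v-im["cy"])/im["fy"]*z,z],-1)
    P=p@im["c2w"][:3,:3].T+im["c2w"][:3,3];P[z==0]=np.nan
    return P
E
python3 - <<'E'
from h import *
o=get_obs();print({k:np.round(v,4).tolist() for k,v in o.items()})
for n in ["top","scene"]:
    im=cam(n);cv2.imwrite(f"pics/{n}0.png",im["color"]);np.save(f"pics/{n}0.npy",cloud(im));print(n,np.round(im["c2w"],3).tolist(),im["fx"],im["cx"],im["cy"])
try: import plant; print([x for x in dir(plant) if x[0]!='_'])
except Exception as e: print(e)
E
```

```text
pics
{'time_s': 0.0, 'joints': [-1.3393, 0.1815, 1.608, -0.0, 1.3538, -0.2063], 'qd': [-0.001, 0.001, -0.0004, 0.0015, 0.0016, 0.001], 'joint_efforts': [0.0003, -44.4884, -35.133, -0.0003, 0.0092, 0.0], 'ee_pos': [0.2436, -0.5201, 0.1909], 'ee_rot': [-3.0649, -0.6818, 0.0001], 'force': [0.5342, -0.7787, -0.2291], 'ft_torque': [-0.021, 0.0071, 0.0116], 'gripper_width': 0.0856}
top [[-0.023, -0.981, 0.19, 0.422], [-1.0, 0.022, -0.006, -0.065], [0.002, -0.19, -0.982, 1.084], [0.0, 0.0, 0.0, 1.0]] 466.5176172038887 315.97509196101635 236.52818431269193
scene [[-0.361, 0.554, -0.75, 1.308], [0.932, 0.225, -0.283, 0.237], [0.013, -0.802, -0.598, 0.652], [0.0, 0.0, 0.0, 1.0]] 463.1363535565078 324.493701320679 230.43736383092175
['IKError', 'get_image', 'get_obs', 'sign_off', 'tcp_to_grasp']
```

View pics/top0.png

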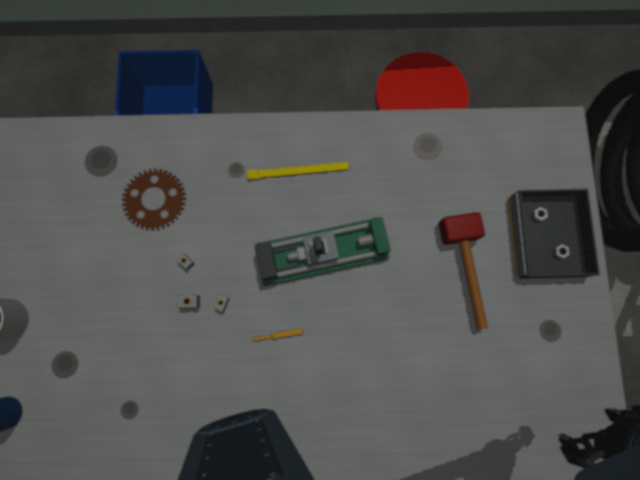

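View pics/scene0.png

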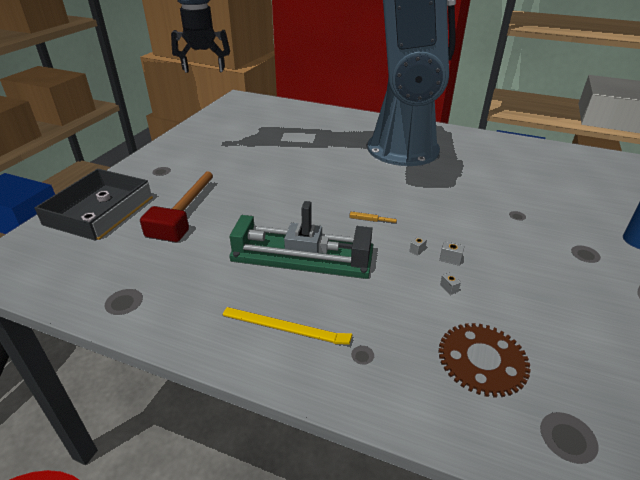

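Run:
```python
from h import *
a=cv2.imread("pics/top0.png");b=cv2.imread("pics/scene0.png")
c=cv2.resize(a[205:325,165:400],(800,408),interpolation=cv2.INTER_CUBIC)
d=cv2.resize(b[195:300,220:480][:, :],(480,194),interpolation=cv2.INTER_CUBIC)
cv2.imwrite("pics/z1.png",np.vstack([c,np.pad(d,((0,0),(0,320),(0,0)))])[:600])
P=np.load("pics/top0.npy")
g=cv2.cvtColor(a,cv2.COLOR_BGR2HSV)
for n,(u0,v0,u1,v1) in dict(b1=(175,250,200,275),b2=(172,288,206,318),b3=(210,290,235,320),press=(245,210,400,292)).items():
    m=np.zeros((480,640),bool);m[v0:v1,u0:u1]=1
    z=P[...,2]
    q=P[m&(z>0.012)]
    print(n,len(q),q.min(0).round(3),q.max(0).round(3))
    h,e=np.histogram(q[:,2],bins=np.arange(.01,.15,.004));print([(round(float(x),3),int(y)) for x,y in zip(e,h) if y>5])
    if n!="press":
        q=P[m&(z>q[:,2].max()-.006)];r=cv2.minAreaRect(q[:,:2].astype(np.float32)*1000);print(r)
```

```text
b1 164 [0.56  0.214 0.013] [0.596 0.252 0.033]
[(0.01, 6), (0.018, 8), (0.022, 36), (0.026, 90), (0.03, 21)]
((578.7933349609375, 232.41448974609375), (33.272525787353516, 20.69799041748047), 48.21487045288086)
b2 284 [0.472 0.198 0.012] [0.499 0.242 0.041]
[(0.01, 6), (0.018, 7), (0.022, 8), (0.026, 7), (0.03, 40), (0.034, 172), (0.038, 41)]
((485.2557678222656, 220.05555725097656), (42.175899505615234, 26.66728973388672), 88.72090911865234)
b3 162 [0.462 0.132 0.012] [0.5   0.163 0.032]
[(0.022, 35), (0.026, 102), (0.03, 13)]
((481.2493896484375, 146.58889770507812), (21.488243103027344, 33.086421966552734), 67.83780670166016)
press 5645 [ 0.518 -0.238  0.012] [0.672 0.072 0.141]
[(0.01, 16), (0.014, 287), (0.018, 1391), (0.022, 461), (0.026, 133), (0.03, 64), (0.034, 298), (0.038, 575), (0.042, 163), (0.046, 109), (0.05, 160), (0.054, 61), (0.058, 58), (0.062, 580), (0.066, 734), (0.07, 330), (0.074, 68), (0.078, 22), (0.13, 10), (0.134, 65), (0.138, 29)]
```

View pics/z1.png

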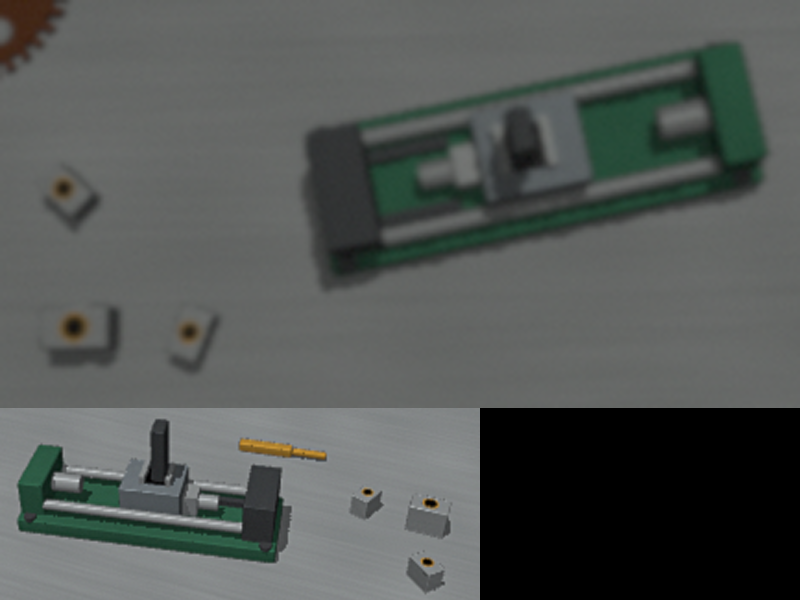

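Run:
```python
from h import *
print("t2g",tcp_to_grasp)
a=cv2.imread("pics/top0.png");P=np.load("pics/top0.npy");im=cam("top")
hsv=cv2.cvtColor(a,cv2.COLOR_BGR2HSV)
box=np.zeros((480,640),bool);box[205:295,245:400]=1
z=P[...,2]
# whole press outline from points at z>12mm but projecting; plate via ray at z=.02 for green low pixels
gm=box&(hsv[...,0]>50)&(hsv[...,0]<90)&(hsv[...,1]>90)&(abs(z-.02)<.007)
v,u=np.nonzero(gm);q=np.array([ray(im,x,y,.02)[:2] for x,y in zip(u,v)])
print("plate",len(q),cv2.minAreaRect((q*1000).astype(np.float32)))
for n,m in dict(anvil=box&(z>.064)&(P[...,1]>0.03),bridge=box&(z>.058)&(P[...,1]<-.19),ram=box&(z>.058)&(z<.072)&(P[...,1]>-.17)&(P[...,1]<0.01),handle=box&(z>.125)).items():
    q=P[m];hz=np.median(q[:,2]);v,u=np.nonzero(m);zz=dict(anvil=.07,bridge=.065,ram=.066,handle=.137)[n]
    r=np.array([ray(im,x,y,zz)[:2] for x,y in zip(u,v)])
    print(n,len(q),hz.round(3),cv2.minAreaRect((r*1000).astype(np.float32)))
```

```text
t2g 0.0187
plate 1333 ((593.4089965820312, -84.38725280761719), (96.57098388671875, 290.9359130859375), 11.239297866821289)
anvil 476 0.07 ((570.0842895507812, 41.86436080932617), (79.98735046386719, 34.50680923461914), 10.726167678833008)
bridge 487 0.065 ((619.8095092773438, -212.76272583007812), (80.51307678222656, 30.984704971313477), 10.930564880371094)
ram 624 0.066 ((593.652587890625, -80.3582534790039), (60.9743766784668, 69.95463562011719), 11.078672409057617)
handle 108 0.137 ((591.597412109375, -73.6044921875), (29.575054168701172, 15.784936904907227), 9.904351234436035)
```

```bash
cat >> h.py <<'E'
O=np.array([.5925,-.0729]);Y=np.array([-.1916,.9815]);X=np.array([.9815,.1916])
def topress(p): d=np.asarray(p)[...,:2]-O; return np.stack([d@X,d@Y],-1)
def toworld(x,y): return O+x*X+y*Y
def totool(o,w):  # world xyz -> cm shift in tool axes
    return (R.from_rotvec(o["ee_rot"]).inv().apply(np.asarray(w)-o["ee_pos"])*100).round(2)
E
python3 - <<'E'
from h import *
P=np.load("pics/top0.npy");S=np.load("pics/scene0.npy")
for n,C in dict(top=P,scene=S).items():
    q=topress(C)*1000;z=C[...,2]*1000
    m=(q[...,1]>46)&(q[...,1]<62)&(abs(q[...,0])<50)|((q[...,1]>-110)&(q[...,1]<-60)&(abs(q[...,0])<50))
    for lo in range(-50,50,4):
        k=m&(q[...,0]>=lo)&(q[...,0]<lo+4)
        if k.sum()>2: print(n,lo,k.sum(),np.percentile(z[k],[5,50,95]).round())
o=get_obs()
for p,z in [((0,45),.2),((-.0,.04),.2)]: pass
Rt=R.from_rotvec(o["ee_rot"]).as_matrix();print(Rt.round(3))
print("jaw along press y: tool y in press", Rt[:2,1]@X,Rt[:2,1]@Y)
E
```

```text
top -50 75 [-2. 18. 23.]
top -46 49 [17. 20. 24.]
top -42 73 [17. 21. 39.]
top -38 60 [21. 39. 43.]
top -34 47 [37. 40. 42.]
top -30 28 [35. 38. 40.]
top -26 42 [18. 22. 29.]
top -22 50 [17. 20. 29.]
top -18 48 [17. 20. 25.]
top -14 50 [17. 20. 25.]
top -10 68 [17. 21. 50.]
top -6 58 [18. 40. 54.]
top -2 51 [18. 24. 54.]
top 2 55 [17. 23. 54.]
top 6 45 [17. 22. 53.]
top 10 30 [17. 21. 35.]
top 14 47 [17. 20. 23.]
top 18 53 [18. 21. 30.]
top 22 45 [19. 22. 28.]
top 26 70 [17. 21. 38.]
top 30 67 [20. 39. 43.]
top 34 51 [37. 40. 42.]
top 38 22 [36. 38. 41.]
top 42 31 [17. 20. 23.]
top 46 41 [17. 20. 23.]
scene -46 10 [17. 19. 20.]
scene -42 34 [18. 20. 38.]
scene -38 54 [-750.   32.   40.]
scene -34 114 [-753.   33.   40.]
scene -30 80 [-752.   34.   39.]
scene -26 37 [-753.   19.   21.]
scene -22 40 [-753.   17.   21.]
scene -18 41 [-755. -748.   22.]
scene -14 39 [-752.   18.   21.]
scene -10 57 [-754.   19.   27.]
scene -6 81 [-754.   19.   52.]
scene -2 80 [-753.   20.   52.]
scene 2 106 [-754.   21.   51.]
scene 6 81 [-754.   37.   49.]
scene 10 30 [-755. -750.   44.]
scene 14 24 [-754. -750. -746.]
scene 18 28 [-755. -751. -746.]
scene 22 32 [-755. -747.   19.]
scene 26 66 [-754.   19.   37.]
scene 30 87 [-753.   20.   40.]
scene 34 157 [-753.   33.   40.]
scene 38 119 [-752.   21.   38.]
scene 42 71 [-755.   18.   21.]
scene 46 253 [-751.    9.   20.]
[[ 0.906  0.424 -0.   ]
 [ 0.424 -0.906  0.001]
 [ 0.    -0.001 -1.   ]]
jaw along press y: tool y in press 0.2425714297422082 -0.9701598655564703
```

Run:
```python
from h import *
o=get_obs();w=np.array([.5916,-.0736,.25]);t=totool(o,w);print(t,[(t*k/8).round(2).tolist() for k in range(1,9)])
```

```text
[ 50.45 -25.71  -5.84] [[6.31, -3.21, -0.73], [12.61, -6.43, -1.46], [18.92, -9.64, -2.19], [25.22, -12.86, -2.92], [31.53, -16.07, -3.65], [37.84, -19.28, -4.38], [44.14, -22.5, -5.11], [50.45, -25.71, -5.84]]
```

Emit:
arm_command(
  increments=[
    [[5,-2.5,-2],[0,0,0.03],0],
    [[10.5,-5.4,-4],[0,0,0.06],0],
    [[16,-8.2,-5.8],[0,0,0.1],0],
    [[22,-11.2,-5.8],[0,0,0.14],0],
    [[28,-14.3,-5.8],[0,0,0.18],0],
    [[34,-17.4,-5.8],[0,0,0.22],0],
    [[40,-20.4,-5.8],[0,0,0.245],0],
    [[45,-23,-5.8],[0,0,0.245],0],
  ],
)

```text
time_s: 1.15
ee_pos: [0.544, -0.1333, 0.2494]
ee_rot: [-3.126, -0.302, 0.0]
force: [1.2, -0.9, -0.5]
gripper_width: 0.0855
```

Run:
```python
from h import *
im=cam("wrist");cv2.imwrite("pics/w1.png",im["color"]);P=cloud(im);np.save("pics/w1.npy",P)
q=topress(P)*1000;z=P[...,2]*1000
for n,m,zz in [("handle",(z>128)&(z<146)&(abs(q[...,0])<40)&(abs(q[...,1])<60),.137),("anvil",(z>64)&(z<76)&(q[...,1]>90)&(q[...,1]<150)&(abs(q[...,0])<55),.07),("bridge",(z>59)&(z<70)&(q[...,1]<-115)&(abs(q[...,0])<55),.065),("ram",(z>60)&(z<70)&(abs(q[...,0])<45)&(abs(q[...,1])<60),.066)]:
    v,u=np.nonzero(m)
    if len(v)<20: print(n,len(v));continue
    r=topress(np.array([ray(im,x,y,zz)[:2] for x,y in zip(u,v)]))*1000
    print(n,len(v),np.median(z[m]).round(1),cv2.minAreaRect(r.astype(np.float32)),u.min(),u.max(),v.min(),v.max())
o=get_obs();print(o["time_s"],topress(o["ee_pos"])*1000,o["ee_pos"],R.from_rotvec(o["ee_rot"]).as_matrix()[:2,1]@np.c_[X,Y])
for z in(.25,.16,.095):print(totool(o,[.5916,-.0736,z]))
```

```text
handle 633 137.1 ((-2.3693628311157227, -1.8674402236938477), (16.708797454833984, 26.37729263305664), 89.96902465820312) 252 272 138 170
anvil 2772 70.3 ((-2.2822723388671875, 114.574951171875), (78.65768432617188, 37.450340270996094), 0.06566966325044632) 138 181 112 190
bridge 2252 65.4 ((-2.0092124938964844, -142.8164520263672), (30.87641716003418, 78.58692169189453), 89.97111511230469) 391 424 112 189
ram 2776 66.4 ((-1.9285163879394531, -8.275218963623047), (69.6196517944336, 59.06291580200195), 89.96958923339844) 245 312 122 180
1.2 [-54.67712677 -44.16139824] [ 0.54729811 -0.12671771  0.24934854] [ 0.00477767 -1.00000291]
[ 5.39 -4.34 -0.03]
[ 5.36 -4.29  8.97]
[ 5.33 -4.26 15.47]
```

View pics/w1.png

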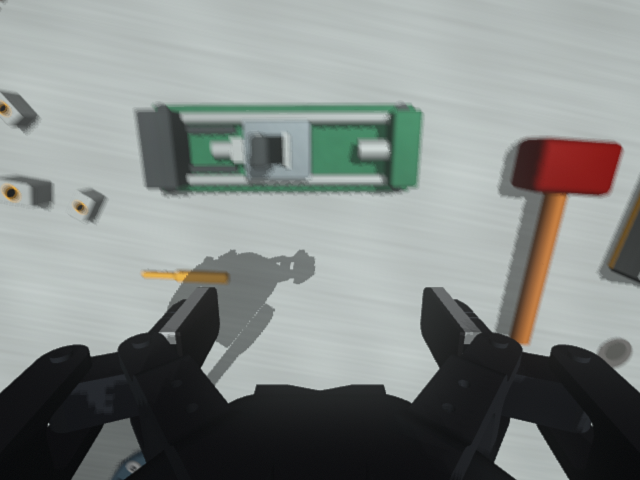

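Emit:
arm_command(
  increments=[
    [[2,-2,0],[0,0,0],0],
    [[5.3,-4.3,1],[0,0,0],0],
    [[5.3,-4.3,6],[0,0,0],0],
    [[5.3,-4.3,11],[0,0,0],0],
    [[5.3,-4.3,15],[0,0,0],0],
    [[5.3,-4.3,15],[0,0,0],0],
    [[5.3,-4.3,15],[0,0,0],255],
    [[5.3,-4.3,15],[0,0,0],255],
  ],
)

```text
time_s: 2.2
ee_pos: [0.5929, -0.0739, 0.1023]
ee_rot: [-3.123, -0.309, -0.011]
force: [0.4, -0.3, -0.2]
gripper_width: 0.0513
```

Emit:
arm_command(
  increments=[
    [[0,0,0],[0,0,0],255],
    [[0,0,0],[0,0,0],255],
    [[0,0,0],[0,0,0],255],
    [[0,0,0],[0,0,0],255],
    [[0,0,0],[0,0,0],255],
    [[0,0,0],[0,0,0],255],
    [[0,0,0],[0,0,0],255],
    [[0,0,0],[0,0,0],255],
  ],
)

```text
time_s: 3.2
ee_pos: [0.5929, -0.0739, 0.1023]
ee_rot: [-3.123, -0.31, -0.011]
force: [-0.5, -0.3, 0.3]
gripper_width: 0.0001
```

Run:
```python
from h import *
o=get_obs();print(o["time_s"],topress(o["ee_pos"])*1000,o["ee_pos"],R.from_rotvec(o["ee_rot"]).as_matrix()[:2,1]@np.c_[X,Y],o["force"],o["gripper_width"])
```

```text
3.2 [ 0.21272139 -1.09173445] [ 0.59291794 -0.07393073  0.10233561] [ 0.00481973 -1.00001077] [-0.48048629 -0.27778574  0.3233294 ] 5.305114076637637e-05
```

Run:
```python
from h import *
w=cam("wrist")["color"];s=cam("scene")["color"];t=cam("top")["color"]
a=cv2.resize(w,(480,360));b=cv2.resize(s[120:300,200:420],(440,360));c=cv2.resize(t[180:300,220:420],(400,240))
im=np.zeros((600,800,3),np.uint8);im[:360,:400]=a[:, 40:440];im[:360,400:]=b[:,:400];im[360:,:400]=c
cv2.imwrite("pics/c2.png",im)
```

```text
(no output)
```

View pics/c2.png

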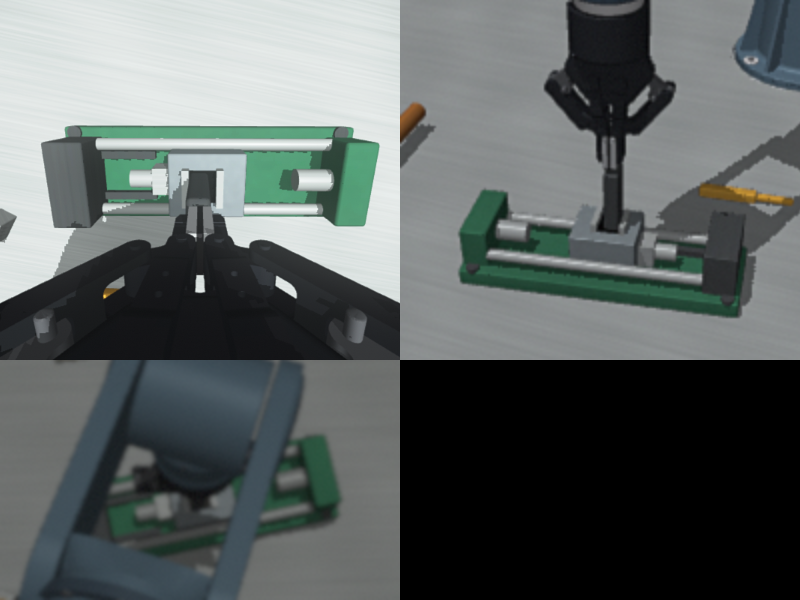

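Run:
```python
from h import *
for n in ("scene","wrist"):
    im=cam(n);P=cloud(im);q=topress(P)*1000;z=P[...,2]*1000
    print(n)
    for lo in range(70,260,8):
        k=(z>=lo)&(z<lo+8)&(abs(q[...,0])<60)&(abs(q[...,1])<30)
        if k.sum()>4: print(lo,k.sum(),"x",np.percentile(q[k][:,0],[5,50,95]).round(1),"y",np.percentile(q[k][:,1],[5,50,95]).round(1))
o=get_obs();print(o["joints"],o["force"])
```

```text
scene
70 105 x [-15.2   6.1  16.3] y [-21.   -0.2  13.9]
78 33 x [-12.6  11.7  15.1] y [-6.9  1.7  7.5]
86 32 x [-13.8  11.1  13.9] y [-6.6  3.5  7.8]
94 30 x [-12.5  12.   13.8] y [-6.5  3.   7.5]
102 32 x [-13.5  11.6  13.6] y [-6.6  4.   7.5]
110 31 x [-7.3 12.  14.2] y [-5.9  2.1  7.5]
118 31 x [-0.4 11.4 14.1] y [-6.1  2.7  7.8]
126 33 x [-3.  10.9 14. ] y [-8.6  0.6  7.3]
134 38 x [-7.4  5.2 13.4] y [-5.9  2.7  7. ]
142 21 x [ 5.1  9.1 12. ] y [-8.6 -1.3  5. ]
150 50 x [ 0.2  8.6 13.1] y [-13.6   0.8  11.3]
158 54 x [ 1.1  8.7 12.2] y [-14.4  -0.9  11.3]
166 51 x [ 1.1  8.6 12.2] y [-13.3   0.2  11.5]
174 44 x [ 3.   9.3 12.7] y [-12.5  -0.8  11.4]
182 88 x [-1.1 10.7 13.8] y [-22.9  -3.9  22.5]
190 141 x [-8.1 10.6 14. ] y [-26.5   3.1  26. ]
198 92 x [-9.  10.9 14.8] y [-28.5  -5.1  26.8]
206 57 x [-2.8 15.8 18.6] y [-16.4   2.3  28.4]
214 68 x [ 8.4 15.8 18. ] y [-17.1  -1.8  15.6]
222 109 x [ 7.8 13.  18.1] y [-25.3  -1.   23.6]
230 107 x [ 8.7 11.6 19.7] y [-27.7  -0.5  26.4]
238 127 x [ 8.8 12.9 20.3] y [-25.4   2.8  27.8]
246 155 x [ 8.9 10.9 19.3] y [-25.9  -0.5  26.5]

[... 576 characters left out ...]
 x [ 5.6  6.5 10.4] y [-14.3  -1.9  10.3]
166 616 x [ 5.7  9.7 10.4] y [-14.4  -2.3  10.2]
174 939 x [-10.1   6.5  10.4] y [-7.  -2.   2.9]
182 1483 x [-5.2 10.7 12.6] y [-22.   -0.4  18.3]
190 3302 x [-8.3 10.6 12.3] y [-27.1   0.9  28. ]
198 3527 x [-8.6  6.9 11.2] y [-29.2  19.6  28.5]
206 2131 x [ 6.4 15.4 16.2] y [-16.6   2.3  29.2]
214 3145 x [ 8.7 15.5 16.2] y [-17.5  -2.3  13.1]
222 5776 x [ 8.8 15.  16.2] y [-24.   -2.3  19.5]
230 8401 x [ 8.7 10.1 18.2] y [-27.5  -1.3  25.1]
238 9180 x [ 9.3 17.8 18.8] y [-20.8  -0.2  22.6]
246 120 x [17.  17.7 18.2] y [-19.3   7.9  15.2]
[-0.32619202  0.31750095  1.63044418  0.00642787  1.18896313  1.04471609] [-0.17331833 -0.99078654 -0.58605989]
```

Run:
```python
from h import *
S=np.load("pics/scene0.npy");q=S[...,:2]-np.array([.2436,-.5201]);z=S[...,2]*1000
for lo in range(150,320,8):
    k=(z>=lo)&(z<lo+8)&(np.hypot(q[...,0],q[...,1])<.09)
    if k.sum()>3: print(lo,k.sum(),(q[k].mean(0)*1000).round())
W=np.load("pics/w1.npy");o=dict(p=[.544,-.1333])
for n,P,c in (("w1",W,[.544,-.1333]),):
    q=P[...,:2]-np.array(c);z=P[...,2]*1000;k=(np.hypot(q[...,0],q[...,1])<.09)&(z>200)
    print(n,np.percentile(z[k],[0,.2,1,3,10]))
o=get_obs();print(o["ee_pos"],np.round(np.array(get_image("wrist")["mount"]),3))
```

```text
238 6 [ 10. -11.]
246 26 [11. -7.]
254 39 [6. 5.]
262 37 [ 9. -3.]
270 38 [6. 6.]
278 43 [10. -5.]
286 66 [11. -0.]
294 103 [5. 8.]
302 132 [7. 9.]
310 142 [9. 5.]
318 122 [11.  6.]
w1 [301.06990384 304.90096643 310.27198692 319.40620208 347.32696759]
[ 0.59290498 -0.07395105  0.10234202] [[-0.    -0.965 -0.263  0.066]
 [ 1.    -0.     0.001  0.001]
 [-0.001 -0.263  0.965 -0.183]
 [ 0.     0.     0.     1.   ]]
```

Emit:
arm_command(
  increments=[
    [[0,0,-2],[0,0,0],100],
    [[0,0,-4],[0,0,0],100],
    [[0,0,-6],[0,0,0],100],
    [[0,0,-6],[0,0,0],100],
    [[0,0,-6],[0,0,0],100],
    [[0,0,-6],[0,0,0],100],
    [[0,0,-6],[0,0,0],100],
    [[0,0,-6],[0,0,0],100],
  ],
)

```text
time_s: 4.5
ee_pos: [0.5923, -0.0741, 0.1619]
ee_rot: [-3.122, -0.309, -0.009]
force: [-0.2, -0.7, -0.8]
gripper_width: 0.052
```

Run:
```python
from h import *
o=get_obs();print(o["time_s"],topress(o["ee_pos"])*1000,o["ee_pos"],R.from_rotvec(o["ee_rot"]).as_matrix().round(3).tolist(),o["gripper_width"])
for n in ("scene","wrist"):
    im=cam(n);P=cloud(im);q=topress(P)*1000;z=P[...,2]*1000
    k=(z>155)&(abs(q[...,0])<20)&(abs(q[...,1])<60)
    print(n,np.percentile(z[k],[0,.05,.1,.3,1,3]).round(1))
    for s in(-1,1):
        kk=k&(q[...,1]*s>0)&(z<np.percentile(z[k],0.1)+30);print(s,kk.sum(),np.percentile(q[kk],[2,50,98],axis=0).round(1).tolist(),z[kk].min())
    if n=="wrist":
        for nn,m,zz in [("handle",(z>128)&(z<146)&(abs(q[...,0])<40)&(abs(q[...,1])<60),.137),("anvil",(z>64)&(z<76)&(q[...,1]>90)&(q[...,1]<150)&(abs(q[...,0])<55),.07),("bridge",(z>59)&(z<70)&(q[...,1]<-115)&(abs(q[...,0])<55),.065)]:
            v,u=np.nonzero(m)
            if len(v)<20: print(nn,len(v));continue
            r=topress(np.array([ray(im,x,y,zz)[:2] for x,y in zip(u,v)]))*1000
            print(nn,len(v),cv2.minAreaRect(r.astype(np.float32)))
```

```text
4.5 [-0.42590567 -1.16098328] [ 0.59230443 -0.07412104  0.16185769] [[0.981, 0.196, 0.006], [0.196, -0.981, 0.004], [0.006, -0.003, -1.0]] 0.051998678491655105
scene [204.4 205.8 206.1 208.2 212.4 220.4]
-1 118 [[-7.1, -40.7], [7.9, -31.1], [12.3, -27.5]] 204.37479382487862
1 112 [[-2.4, 23.9], [8.0, 30.7], [11.9, 37.5]] 205.6319883090086
wrist [204.4 206.4 207.8 210.5 216.5 228.9]
-1 1713 [[-11.4, -41.2], [5.7, -28.4], [10.1, -28.0]] 204.39371739997247
1 1695 [[-11.4, 23.5], [5.4, 24.0], [9.9, 36.8]] 204.77083022018465
handle 1041 ((-0.5497474670410156, -1.0558762550354004), (15.527379035949707, 29.029916763305664), 89.66362762451172)
anvil 4039 ((-1.7186965942382812, 115.14909362792969), (78.92203521728516, 36.65731430053711), 0.18443071842193604)
bridge 3371 ((-1.1533279418945312, -141.72943115234375), (79.25946807861328, 32.13511276245117), 0.07998301088809967)
```

Emit:
arm_command(
  increments=[
    [[0,0,3],[0,0,0],100],
    [[0,0,6],[0,0,0],100],
    [[0,0,9],[0,0,0],100],
    [[0,0,10.3],[0,0,0],100],
    [[0,0,10.3],[0,0,0],255],
    [[0,0,10.3],[0,0,0],255],
    [[0,0,10.3],[0,0,0],255],
    [[0,0,10.3],[0,0,0],255],
  ],
)

```text
time_s: 5.6
ee_pos: [0.5941, -0.074, 0.0605]
ee_rot: [-3.124, -0.309, -0.014]
force: [-0.0, 0.6, 4.6]
gripper_width: 0.0156
```

Run:
```python
from h import *
o=get_obs();print(o["time_s"],topress(o["ee_pos"])*1000,o["ee_pos"],o["force"],o["gripper_width"])
```

```text
5.6 [ 1.33101783 -1.41619142] [ 0.59407765 -0.07403491  0.06054326] [-0.03006403  0.62717796  4.63674371] 0.01555205554250095
```

Emit:
arm_command(
  increments=[
    [[0,0.8,0],[0,0,0],255],
    [[0,1.7,0],[0,0,0],255],
    [[0,2.6,0],[0,0,0],255],
    [[0,3.5,0],[0,0,0],255],
    [[0,4.4,0],[0,0,0],255],
    [[0,5.3,0],[0,0,0],255],
    [[0,6.1,0],[0,0,0],255],
    [[0,6.1,0],[0,0,0],255],
  ],
)

```text
time_s: 6.6
ee_pos: [0.6055, -0.1326, 0.0605]
ee_rot: [-3.121, -0.309, -0.012]
force: [-2.1, 7.4, 4.4]
gripper_width: 0.0154
```

Run:
```python
from h import *
o=get_obs();print(o["time_s"],topress(o["ee_pos"])*1000,o["ee_pos"],o["force"],o["gripper_width"])
```

```text
6.6 [  1.351193   -61.06049579] [ 0.6055247  -0.13256884  0.06046584] [-2.06672201  7.37149301  4.44702686] 0.015397388307858645
```

Emit:
arm_command(
  increments=[
    [[0,0,0],[0,0,0],60],
    [[0,0,0],[0,0,0],60],
    [[0,0,-3],[0,0,0],60],
    [[0,0,-8],[0,0,0],60],
    [[0,0,-13],[0,0,0],60],
    [[-1,-5,-14],[0,0,0],60],
    [[-3,-11,-14],[0,0,0.04],60],
    [[-5,-17,-14],[0,0,0.1],60],
  ],
)

```text
time_s: 7.6
ee_pos: [0.5222, 0.023, 0.2012]
ee_rot: [-3.133, -0.148, -0.013]
force: [0.1, 1.0, 0.8]
gripper_width: 0.0654
```

Run:
```python
from h import *
o=get_obs();print(o["time_s"],o["force"],R.from_rotvec(o["ee_rot"]).as_matrix().round(3).tolist());w=[.4853-.05,.2201-.0,.2]
print(o["ee_pos"],totool(o,w))
```

```text
7.6 [0.11856134 1.0134401  0.8407969 ] [[0.995, 0.095, 0.008], [0.095, -0.996, 0.006], [0.009, -0.005, -1.0]]
[0.52224749 0.02299337 0.20118353] [ -6.79 -20.44   0.16]
```

Emit:
arm_command(
  increments=[
    [[-2,-6,0],[0,0,0.04],60],
    [[-4,-12,0],[-0.005,-0.008,0.08],60],
    [[-6,-18,0],[-0.005,-0.008,0.118],60],
    [[-6.8,-20.4,0],[-0.005,-0.008,0.118],60],
    [[-6.8,-20.4,0],[-0.005,-0.008,0.118],60],
    [[-6.8,-20.4,0],[-0.005,-0.008,0.118],60],
    [[-6.8,-20.4,0],[-0.005,-0.008,0.118],60],
    [[-6.8,-20.4,0],[-0.005,-0.008,0.118],60],
  ],
)

```text
time_s: 8.6
ee_pos: [0.4358, 0.2187, 0.2016]
ee_rot: [-3.141, 0.039, -0.0]
force: [0.5, 0.4, 0.0]
gripper_width: 0.0654
```

Run:
```python
from h import *
im=cam("wrist");P=cloud(im);z=P[...,2];o=get_obs()
print(o["time_s"],o["ee_pos"],R.from_rotvec(o["ee_rot"]).as_matrix().round(3).tolist())
m=(z>.030)&(z<.042)&(np.hypot(P[...,0]-.4853,P[...,1]-.2201)<.05)
v,u=np.nonzero(m);r=np.array([ray(im,x,y,.036)[:2] for x,y in zip(u,v)])*1000
rc=cv2.minAreaRect(r.astype(np.float32));print(len(v),np.median(z[m]),rc)
print(totool(o,[rc[0][0]/1000,rc[0][1]/1000,-.026]))
c=im["color"].copy();cv2.drawContours(c,[cv2.convexHull(np.c_[u,v].astype(np.int32))],0,(0,0,255),1);cv2.imwrite("pics/w3.png",c)
T=cam("top");P=cloud(T);z=P[...,2]
for n,mm,zz in [("ram",(topress(P)[...,1]>-.13)&(topress(P)[...,1]<-.01)&(abs(topress(P)[...,0])<.04)&(z>.06)&(z<.071),.066)]:
    v,u=np.nonzero(mm);print(n,cv2.minAreaRect((topress(np.array([ray(T,x,y,zz)[:2] for x,y in zip(u,v)]))*1000).astype(np.float32)))
```

```text
8.65 [0.43569485 0.21883485 0.20159239] [[1.0, -0.025, 0.0], [-0.025, -1.0, 0.0], [0.0, -0.0, -1.0]]
1227 0.03653219740860403 ((483.15447998046875, 220.24703979492188), (27.913082122802734, 43.32026290893555), 0.3729970455169678)
[ 4.74 -0.25 22.76]
ram ((0.6935157775878906, -78.30259704589844), (74.29129028320312, 103.54290008544922), 0.16843043267726898)
```

View pics/w3.png

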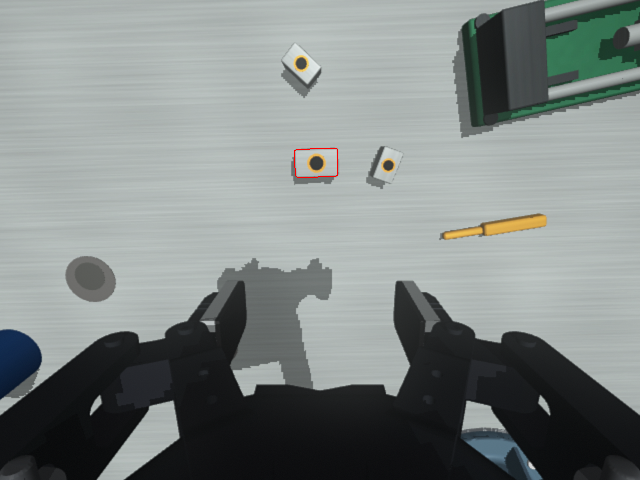

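Emit:
arm_command(
  increments=[
    [[3,-0.2,2],[0,0,-0.03],100],
    [[4.8,-0.26,6],[0,0,-0.03],100],
    [[4.8,-0.26,11],[0,0,-0.03],100],
    [[4.8,-0.26,16],[0,0,-0.03],100],
    [[4.8,-0.26,18.5],[0,0,-0.03],100],
    [[4.8,-0.26,18.5],[0,0,-0.03],100],
    [[4.8,-0.26,18.5],[0,0,-0.03],100],
    [[4.8,-0.26,18.5],[0,0,-0.03],100],
  ],
)

```text
time_s: 9.7
ee_pos: [0.4852, 0.2208, 0.0184]
ee_rot: [-3.14, -0.009, -0.005]
force: [0.5, 0.2, 0.5]
gripper_width: 0.0516
```

Run:
```python
from h import *
o=get_obs();print(o["time_s"],o["ee_pos"],o["gripper_width"],R.from_rotvec(o["ee_rot"]).as_matrix().round(3).tolist())
im=cam("scene");P=cloud(im);z=P[...,2];k=(np.hypot(P[...,0]-.484,P[...,1]-.22)<.06)&(z>.045)&(z<.12)
for s in (-1,1):
    kk=k&(s*(P[...,1]-.22)>0);print(s,kk.sum(),z[kk].min(),np.percentile(P[kk]*1000,[2,50,98],axis=0).round().tolist())
print(totool(o,[.484,.2202,-.032]))
```

```text
9.7 [0.48520594 0.22077456 0.01836174] 0.05157080264676589 [[1.0, 0.005, 0.003], [0.005, -1.0, 0.001], [0.003, -0.001, -1.0]]
-1 234 0.062816832559065 [[477.0, 163.0, 66.0], [495.0, 185.0, 106.0], [500.0, 194.0, 119.0]]
1 237 0.06083298079575683 [[478.0, 246.0, 67.0], [495.0, 256.0, 107.0], [499.0, 276.0, 119.0]]
[-0.14  0.06  5.04]
```

Emit:
arm_command(
  increments=[
    [[-0.1,0,1.5],[0,0,0],100],
    [[-0.1,0.05,3],[0,0,0],100],
    [[-0.1,0.05,4.3],[0,0,0],100],
    [[-0.1,0.05,5],[0,0,0],100],
    [[-0.1,0.05,5],[0,0,0],100],
    [[-0.1,0.05,5],[0,0,0],255],
    [[-0.1,0.05,5],[0,0,0],255],
    [[-0.1,0.05,5],[0,0,0],255],
  ],
)

```text
time_s: 10.75
ee_pos: [0.4842, 0.2203, -0.0317]
ee_rot: [-3.14, -0.009, -0.005]
force: [-0.8, 0.5, -1.5]
gripper_width: 0.043
```

Emit:
arm_command(
  increments=[
    [[0,0,0],[0,0,0],255],
    [[0,0,0],[0,0,0],255],
    [[0,0,-2],[0,0,0],255],
    [[0,0,-5],[0,0,0],255],
    [[0,0,-8],[0,0,0],255],
    [[0,0,-11],[0,0,0],255],
    [[0,0,-13],[0,0,0],255],
    [[0,0,-13],[0,0,0],255],
  ],
)

```text
time_s: 11.75
ee_pos: [0.4852, 0.2205, 0.1]
ee_rot: [-3.14, -0.009, -0.011]
force: [-0.0, -0.3, -2.8]
gripper_width: 0.0428
```

Run:
```python
from h import *
o=get_obs();print(o["time_s"],o["ee_pos"],o["gripper_width"],o["force"],R.from_rotvec(o["ee_rot"]).as_matrix().round(3).tolist())
w=toworld(-.001,.057);print(w,totool(o,[*w,o["ee_pos"][2]]))
im=cam("wrist");P=cloud(im);
a,b=R.from_rotvec(o["ee_rot"]).inv().apply((P-o["ee_pos"]).reshape(-1,3)).reshape(P.shape)[...,0],0
L=R.from_rotvec(o["ee_rot"]).inv().apply((P-o["ee_pos"]).reshape(-1,3)).reshape(P.shape)*1000
k=(abs(L[...,1])<21)&(abs(L[...,0])<30)&(L[...,2]>-70)&(L[...,2]<-20)
print(k.sum(),np.percentile(L[k],[2,25,50,75,98],axis=0).round(1).tolist())
np.save("pics/L.npy",L);cv2.imwrite("pics/w4.png",im["color"])
```

```text
11.75 [0.48515493 0.22048473 0.09996243] 0.042789344065059395 [-0.02316778 -0.29056791 -2.78138984] [[1.0, 0.006, 0.007], [0.006, -1.0, 0.002], [0.007, -0.002, -1.0]]
[ 0.5805973 -0.0171461] [9.410e+00 2.382e+01 2.000e-02]
10104 [[-13.1, -19.9, -69.5], [-3.5, -10.3, -68.5], [6.1, 0.0, -67.9], [12.7, 10.7, -63.2], [13.3, 20.2, -36.9]]
```

Emit:
arm_command(
  increments=[
    [[1.5,4,0],[0,0,-0.03],255],
    [[3.2,8,0],[0,0,-0.07],255],
    [[4.9,12.3,0],[0,0,-0.11],255],
    [[6.5,16.5,0],[0,0,-0.15],255],
    [[8.1,20.5,0],[-0.002,-0.007,-0.187],255],
    [[9.4,23.8,0],[-0.002,-0.007,-0.187],255],
    [[9.4,23.8,0],[-0.002,-0.007,-0.187],255],
    [[9.4,23.8,0],[-0.002,-0.007,-0.187],255],
  ],
)

```text
time_s: 12.8
ee_pos: [0.5781, -0.0167, 0.097]
ee_rot: [-3.127, -0.301, 0.008]
force: [-0.4, -0.1, -2.4]
gripper_width: 0.0432
```

Run:
```python
from h import *
def chk():
    o=get_obs();M=R.from_rotvec(o["ee_rot"]).as_matrix();print(o["time_s"],o["ee_pos"],topress(o["ee_pos"])*1000,o["gripper_width"],o["force"],M.round(3).tolist(),np.degrees(np.arctan2(M[1,0],M[0,0]))-11.05)
    return o
o=chk()
im=cam("wrist");P=cloud(im);q=topress(P)*1000;z=P[...,2]*1000
cv2.imwrite("pics/w5.png",im["color"])
m=(z>160)&(z<175)&(abs(q[...,0])<20)&(abs(q[...,1]-57)<21)
v,u=np.nonzero(m);r=topress(np.array([ray(im,x,y,.168)[:2] for x,y in zip(u,v)]))*1000;print("block",cv2.minAreaRect(r.astype(np.float32)))
# rails
for s in (-1,1):
    k=(z>24)&(z<31)&(q[...,1]>46)&(q[...,1]<98)&(s*q[...,0]>10)&(s*q[...,0]<30)
    if k.sum()>20: print("rail",s,k.sum(),np.percentile(q[k],[3,97],axis=0).round(1).tolist())
for n,a,b,lo,hi in(("anvil",90,150,64,76),("bridge",-170,-115,60,70)):
    k=(z>lo)&(z<hi)&(q[...,1]>a)&(q[...,1]<b)&(abs(q[...,0])<55);print(n,k.sum(),np.percentile(q[k],[1,99],axis=0).round(1).tolist() if k.sum() else 0)
print(totool(o,[*toworld(-.001,.057),-.0105]))
```

```text
12.8 [ 0.57811296 -0.01671441  0.09704874] [-3.35571507 57.90271741] 0.04318423799839176 [-0.42603895 -0.05515505 -2.4186314 ] [[0.982, 0.191, -0.005], [0.191, -0.982, -0.0], [-0.005, -0.001, -1.0]] -0.04297417611622123
block ((-0.5893154144287109, 56.99937438964844), (41.05655288696289, 28.707561492919922), 89.9391860961914)
rail -1 684 [[-27.3, 47.3], [-20.2, 96.5]]
rail 1 810 [[15.9, 47.6], [23.6, 96.4]]
anvil 6060 [[-39.7, 99.1], [37.4, 133.2]]
bridge 4506 [[-39.7, -156.5], [37.1, -128.1]]
[ 0.29  0.1  10.75]
```

View pics/w5.png

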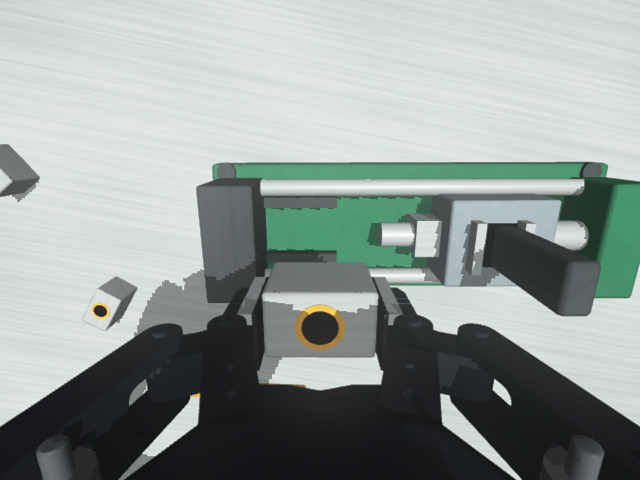

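Emit:
arm_command(
  increments=[
    [[0.2,0.1,1],[0,-0.004,0],255],
    [[0.2,0.1,3],[0,-0.004,0],255],
    [[0.2,0.1,5],[0,-0.004,0],255],
    [[0.2,0.1,6.5],[0,-0.004,0],255],
    [[0.2,0.1,6.5],[0,-0.004,0],255],
    [[0.2,0.1,6.5],[0,-0.004,0],255],
    [[0.2,0.1,6.5],[0,-0.004,0],255],
    [[0.2,0.1,6.5],[0,-0.004,0],255],
  ],
)

```text
time_s: 13.85
ee_pos: [0.5806, -0.017, 0.0331]
ee_rot: [3.126, 0.303, -0.012]
force: [-0.2, 1.0, -2.3]
gripper_width: 0.0428
```

```bash
cat >> h.py <<'E'
def chk():
    o=get_obs();M=R.from_rotvec(o["ee_rot"]).as_matrix();print(round(o["time_s"],2),o["ee_pos"].round(4) if hasattr(o["ee_pos"],"round") else o["ee_pos"],"press",(topress(o["ee_pos"])*1000).round(2),"w",round(o["gripper_width"],4),"F",np.round(o["force"],2),"Fy",round(float(np.dot(np.array(o["force"])[:2],Y)),2),"z",M[:,2].round(4),"yaw",round(np.degrees(np.arctan2(M[1,0],M[0,0]))-11.05,2))
    return o
E
python3 - <<'E'
from h import *
o=chk()
im=cam("wrist");P=cloud(im);q=topress(P)*1000;z=P[...,2]*1000
for s in (-1,1):
    k=(z>24)&(z<31)&(q[...,1]>46)&(q[...,1]<98)&(s*q[...,0]>10)&(s*q[...,0]<30)
    if k.sum()>20: print("rail",s,k.sum(),np.percentile(q[k],[3,97],axis=0).round(1).tolist())
k=(z>64)&(z<76)&(q[...,1]>90)&(q[...,1]<150)&(abs(q[...,0])<55);print("anvil",k.sum(),np.percentile(q[k],[1,99],axis=0).round(1).tolist())
k=(z>94)&(z<108)&(abs(q[...,0])<20)&(abs(q[...,1]-57)<18);print("blk",k.sum(),np.percentile(q[k],[2,98],axis=0).round(1).tolist(),np.percentile(z[k],[5,50,95]))
print(totool(o,[*toworld(-.0012,.057),-.0105]))
E
```

```text
13.85 [ 0.5806 -0.017   0.0331] press [-0.99 57.11] w 0.0428 F [-0.19  1.01 -2.32] Fy 1.02 z [-0.0073 -0.0015 -1.    ] yaw 0.01
rail 1 1279 [[15.8, 47.4], [23.5, 96.5]]
anvil 9108 [[-20.7, 99.1], [37.4, 133.1]]
blk 6798 [[-14.0, 39.7], [12.4, 74.3]] [ 97.32398234 101.31266979 102.48290995]
[0.01 0.01 4.36]
```

Emit:
arm_command(
  increments=[
    [[-0.1,0,0.7],[0,0.007,0],255],
    [[-0.1,0,1.4],[0,0.007,0],255],
    [[-0.1,0,2.1],[0,0.007,0],255],
    [[-0.1,0,2.8],[0,0.007,0],255],
    [[-0.1,0,3.4],[0,0.007,0],255],
    [[-0.1,0,3.9],[0,0.007,0],255],
    [[-0.1,0,4.25],[0,0.007,0],255],
    [[-0.1,0,4.25],[0,0.007,0],255],
  ],
)

```text
time_s: 14.9
ee_pos: [0.5789, -0.0173, -0.0098]
ee_rot: [-3.127, -0.302, 0.002]
force: [0.3, -0.8, -1.7]
gripper_width: 0.0429
```

Run:
```python
from h import *
o=chk()
```

```text
14.9 [ 0.5789 -0.0173 -0.0098] press [-2.64 57.22] w 0.0429 F [ 0.33 -0.76 -1.68] Fy -0.81 z [-0.0012  0.     -1.    ] yaw 0.0
```

Emit:
arm_command(
  increments=[
    [[0.08,0,0.1],[0,0,0],255],
    [[0.08,0,0.17],[0,0,0],255],
    [[0.08,0,0.2],[0,0,0],255],
    [[0.08,0,0.2],[0,0,0],255],
    [[0.08,0,0.2],[0,0,0],255],
    [[0.08,0,0.2],[0,0,0],255],
    [[0.08,0,0.2],[0,0,0],255],
    [[0.08,0,0.2],[0,0,0],255],
  ],
)

```text
time_s: 15.9
ee_pos: [0.5799, -0.0171, -0.0116]
ee_rot: [-3.127, -0.303, 0.002]
force: [-1.4, -0.3, 2.0]
gripper_width: 0.0431
```

Run:
```python
from h import *
o=chk()
```

```text
15.9 [ 0.5799 -0.0171 -0.0116] press [-1.7  57.21] w 0.0431 F [-1.35 -0.31  2.  ] Fy -0.05 z [-0.001 -0.    -1.   ] yaw 0.01
```

Contact with the nest floor. Release and lift.

Emit:
arm_command(
  increments=[
    [[0,0,0],[0,0,0],105],
    [[0,0,0],[0,0,0],105],
    [[0,0,0],[0,0,0],105],
    [[0,0,-1],[0,0,0],105],
    [[0,0,-3],[0,0,0],105],
    [[0,0,-7],[0,0,0],105],
    [[0,0,-13],[0,0,0],105],
    [[0,0,-18],[0,0,0],105],
  ],
)

```text
time_s: 16.9
ee_pos: [0.5807, -0.0172, 0.1726]
ee_rot: [3.126, 0.303, 0.003]
force: [0.8, 0.4, -0.5]
gripper_width: 0.0503
```

Run:
```python
from h import *
o=chk()
im=cam("wrist");P=cloud(im);q=topress(P)*1000;z=P[...,2]*1000
for n,m,zz in (("block",(z>51)&(z<60)&(abs(q[...,0])<22)&(q[...,1]>25)&(q[...,1]<90),.056),("handle",(z>130)&(z<143)&(abs(q[...,0])<25)&(q[...,1]>-90)&(q[...,1]<-30),.137)):
    v,u=np.nonzero(m)
    if len(v)>20: print(n,len(v),cv2.minAreaRect((topress(np.array([ray(im,x,y,zz)[:2] for x,y in zip(u,v)]))*1000).astype(np.float32)))
cv2.imwrite("pics/w6.png",im["color"])
```

```text
16.9 [ 0.5807 -0.0172  0.1726] press [-0.92 56.91] w 0.0503 F [ 0.81  0.41 -0.52] Fy 0.25 z [ 2.2e-03 -8.0e-04 -1.0e+00] yaw 0.01
block 1484 ((-2.0450611114501953, 56.259765625), (43.75515365600586, 27.768571853637695), 89.96216583251953)
handle 1069 ((-0.749089241027832, -59.499446868896484), (28.186254501342773, 19.01812744140625), 0.3434242606163025)
```

View pics/w6.png

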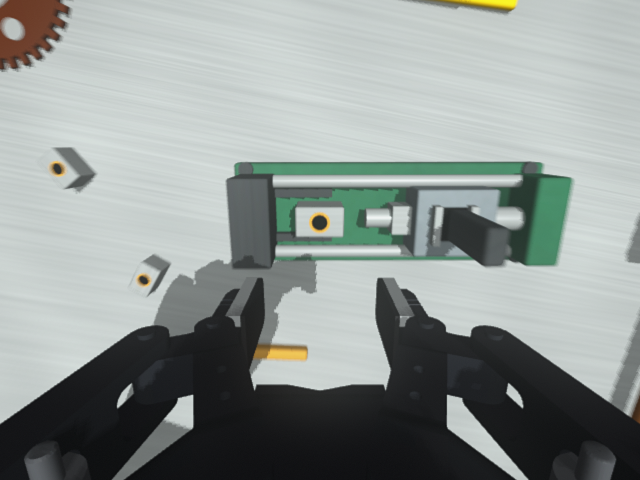

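Emit:
arm_command(
  increments=[
    [[0,3,0],[0,0,0],255],
    [[0,8,0],[0,0,0],255],
    [[0,13,0],[0,0,0],255],
    [[0,15.4,0],[0,0,0],255],
    [[0,15.4,3],[0,0,0],255],
    [[0,15.4,7],[0,0,0],255],
    [[0,15.4,10],[0,0,0],255],
    [[0,15.4,11.4],[0,0,0],255],
  ],
)

```text
time_s: 17.95
ee_pos: [0.6148, -0.1684, 0.0658]
ee_rot: [3.124, 0.304, 0.016]
force: [0.8, -1.1, 0.2]
gripper_width: 0.0
```

Run:
```python
from h import *
o=chk()
im=cam("wrist");P=cloud(im);q=topress(P)*1000;z=P[...,2]*1000
for n,m in (("handle",(z>80)&(z<134)&(abs(q[...,0])<25)&(q[...,1]>-85)&(q[...,1]<-30)),("fing",(z>92)&(z<125)&(abs(q[...,0])<20)&(q[...,1]<-80)&(q[...,1]>-130)),("block",(z>51)&(z<60)&(abs(q[...,0])<22)&(q[...,1]>25)&(q[...,1]<98)),("anvil",(z>64)&(z<76)&(q[...,1]>90)&(q[...,1]<150)&(abs(q[...,0])<55))):
    if m.sum()>20: print(n,m.sum(),np.percentile(q[m],[1,50,99],axis=0).round(1).tolist(),z[m].min())
chk()
```

```text
17.95 [ 0.6148 -0.1684  0.0658] press [  3.56 -97.99] w 0.0 F [ 0.79 -1.12  0.17] Fy -1.25 z [ 0.0106 -0.0019 -0.9999] yaw 0.05
handle 2491 [[-12.3, -70.3], [11.2, -67.4], [12.2, -55.3]] 80.00471088117939
fing 824 [[8.7, -111.7], [13.0, -98.8], [13.9, -85.5]] 109.19247727884374
block 3491 [[-16.2, 33.9], [-1.4, 53.8], [11.2, 76.9]] 51.0084844807655
18.0 [ 0.6143 -0.1683  0.0647] press [  3.15 -97.85] w -0.0001 F [-1.73  0.61 -1.25] Fy 0.93 z [ 0.0097 -0.0015 -1.    ] yaw 0.04
```

Emit:
arm_command(
  increments=[
    [[-0.3,0,0.5],[0.003,-0.009,0],255],
    [[-0.3,0,0.6],[0.003,-0.009,0],255],
    [[-0.3,-0.3,0.6],[0.003,-0.009,0],255],
    [[-0.3,-0.6,0.6],[0.003,-0.009,0],255],
    [[-0.3,-0.9,0.6],[0.003,-0.009,0],255],
    [[-0.3,-1.2,0.6],[0.003,-0.009,0],255],
    [[-0.3,-1.5,0.6],[0.003,-0.009,0],255],
    [[-0.3,-1.8,0.6],[0.003,-0.009,0],255],
  ],
)

```text
time_s: 19.0
ee_pos: [0.6082, -0.1514, 0.0589]
ee_rot: [3.126, 0.303, 0.001]
force: [0.3, -1.6, -0.1]
gripper_width: -0.0003
```

```bash
python3 -c "
from h import *
chk()"
```

```text
19.0 [ 0.6082 -0.1514  0.0589] press [  0.34 -80.09] w -0.0003 F [ 0.32 -1.64 -0.12] Fy -1.68 z [ 8.e-04 -9.e-04 -1.e+00] yaw 0.04
```

Emit:
arm_command(
  increments=[
    [[0,-0.2,0],[0,0,0],255],
    [[0,-0.4,0],[0,0,0],255],
    [[0,-0.6,0],[0,0,0],255],
    [[0,-0.8,0],[0,0,0],255],
    [[0,-1.0,0],[0,0,0],255],
    [[0,-1.2,0],[0,0,0],255],
    [[0,-1.4,0],[0,0,0],255],
    [[0,-1.6,0],[0,0,0],255],
  ],
)

```text
time_s: 20.0
ee_pos: [0.6062, -0.1391, 0.0598]
ee_rot: [3.121, 0.302, 0.005]
force: [1.5, -12.1, -0.1]
gripper_width: -0.0001
```

```bash
python3 -c "
from h import *
chk()"
```

```text
20.0 [ 0.6062 -0.1391  0.0598] press [  0.8  -67.62] w -0.0001 F [  1.49 -12.14  -0.08] Fy -12.2 z [ 0.0036 -0.0058 -1.    ] yaw -0.01
```

Emit:
arm_command(
  increments=[
    [[0,-0.5,0],[0,0,0],255],
    [[0,-0.7,0],[0,0,0],255],
    [[0,-0.9,0],[0,0,0],255],
    [[0,-1.1,0],[0,0,0],255],
    [[0,-1.3,0],[0,0,0],255],
    [[0,-1.5,0],[0,0,0],255],
    [[0,-1.7,0],[0,0,0],255],
    [[0,-1.9,0],[0,0,0],255],
  ],
)

```text
time_s: 21.0
ee_pos: [0.6033, -0.1239, 0.06]
ee_rot: [3.116, 0.3, 0.007]
force: [1.4, -14.8, -1.9]
gripper_width: -0.0003
```

```bash
python3 -c "
from h import *
chk()"
```

```text
21.0 [ 0.6033 -0.1239  0.06  ] press [  0.84 -52.17] w -0.0003 F [  1.38 -14.77  -1.88] Fy -14.77 z [ 0.0054 -0.0108 -0.9999] yaw -0.06
```

Emit:
arm_command(
  increments=[
    [[0,-0.4,0],[0,0,0],255],
    [[0,-0.5,0],[0,0,0],255],
    [[0,-0.6,0],[0,0,0],255],
    [[0,-0.7,0],[0,0,0],255],
    [[0,-0.8,0],[0,0,0],255],
    [[0,-0.9,0],[0,0,0],255],
    [[0,-1.0,0],[0,0,0],255],
    [[0,-1.1,0],[0,0,0],255],
  ],
)

```text
time_s: 22.0
ee_pos: [0.6019, -0.1166, 0.0601]
ee_rot: [3.111, 0.298, 0.009]
force: [1.8, -13.0, -3.1]
gripper_width: 0.0001
```

Run:
```python
from h import *
chk()
im=cam("wrist");P=cloud(im);q=topress(P)*1000;z=P[...,2]*1000
m=(z>51)&(z<60)&(abs(q[...,0])<22)&(q[...,1]>25)&(q[...,1]<120)
v,u=np.nonzero(m);print("block",len(v),cv2.minAreaRect((topress(np.array([ray(im,x,y,.056)[:2] for x,y in zip(u,v)]))*1000).astype(np.float32)))
m=(z>64)&(z<76)&(q[...,1]>90)&(q[...,1]<150)&(abs(q[...,0])<55);print("anvil",np.percentile(q[m],[1,99],axis=0).round(1).tolist() if m.sum() else 0)
cv2.imwrite("pics/w7.png",im["color"]);chk()
im=cam("top");P=cloud(im);q=topress(P)*1000;z=P[...,2]*1000
m=(z>50)&(z<61)&(abs(q[...,0])<22)&(q[...,1]>25)&(q[...,1]<98);print("top block",m.sum(),np.percentile(q[m],[1,99],axis=0).round(1).tolist() if m.sum()>5 else 0)
chk()
```

```text
22.0 [ 0.6019 -0.1166  0.0601] press [  0.88 -44.71] w 0.0001 F [  1.82 -12.99  -3.09] Fy -13.1 z [ 0.0072 -0.0156 -0.9999] yaw -0.11
block 4521 ((0.021183013916015625, 72.43643188476562), (45.699607849121094, 62.11994171142578), 1.319179892539978)
anvil [[-40.8, 98.4], [37.2, 131.2]]
22.05 [ 0.6019 -0.1164  0.0601] press [  0.88 -44.54] w -0.0 F [  1.83 -13.81  -2.68] Fy -13.9 z [ 0.0072 -0.0154 -0.9999] yaw -0.11
top block 26 [[-7.5, 31.6], [9.7, 53.8]]
22.1 [ 0.6019 -0.1164  0.0601] press [  0.85 -44.52] w -0.0003 F [  1.32 -11.81  -1.87] Fy -11.85 z [ 0.0071 -0.0154 -0.9999] yaw -0.11
```

Emit:
arm_command(
  increments=[
    [[0,-0.3,0],[0.004,-0.002,0],255],
    [[0,-0.36,0],[0.008,-0.004,0],255],
    [[0,-0.42,0],[0.012,-0.004,0],255],
    [[0,-0.48,0],[0.016,-0.004,0],255],
    [[0,-0.54,0],[0.02,-0.004,0],255],
    [[0,-0.6,0],[0.02,-0.004,0],255],
    [[0,-0.66,0],[0.02,-0.004,0],255],
    [[0,-0.72,0],[0.02,-0.004,0],255],
  ],
)

```text
time_s: 23.1
ee_pos: [0.6009, -0.1127, 0.0599]
ee_rot: [3.126, 0.298, 0.001]
force: [0.4, -12.4, -3.5]
gripper_width: -0.0001
```

Run:
```python
from h import *
chk()
im=cam("wrist");P=cloud(im);q=topress(P)*1000;z=P[...,2]*1000
for lo in range(20,110,4):
    k=(abs(q[...,0]+1)<6)&(q[...,1]>=lo)&(q[...,1]<lo+4)&(z<100)
    if k.sum(): print(lo,k.sum(),np.percentile(z[k],[10,50,90]).round(),end=";")
print()
m=(z>53)&(z<59)&(q[...,0]>-12)&(q[...,0]<10)&(q[...,1]>30)&(q[...,1]<110);print(np.percentile(q[m],[1,50,99],axis=0).round(1).tolist())
m=(z>66)&(z<74)&(q[...,0]>-35)&(q[...,0]<35)&(q[...,1]>90)&(q[...,1]<150);print(np.percentile(q[m],[1,50,99],axis=0).round(1).tolist())
c=im["color"];v,u=np.nonzero((q[...,1]>-40)&(q[...,1]<140)&(abs(q[...,0])<50)&(z>15)&(z<80));cv2.imwrite("pics/w8.png",cv2.resize(c[max(v.min()-10,0):v.max()+10,max(u.min()-10,0):u.max()+10],None,fx=2,fy=2)[:600,:800])
```

```text
23.1 [ 0.6009 -0.1127  0.0599] press [  0.59 -40.7 ] w -0.0001 F [  0.45 -12.44  -3.51] Fy -12.3 z [ 5.0e-04 -1.1e-03 -1.0e+00] yaw -0.16
20 124 [51. 52. 52.];24 79 [45. 47. 51.];28 130 [45. 47. 48.];32 153 [20. 47. 48.];36 148 [21. 46. 48.];40 155 [21. 47. 48.];44 301 [43. 48. 55.];48 146 [56. 56. 57.];52 132 [56. 56. 57.];56 132 [56. 56. 57.];60 147 [56. 57. 58.];64 135 [56. 57. 58.];68 133 [56. 57. 58.];72 130 [56. 57. 58.];76 125 [56. 57. 57.];80 132 [56. 56. 57.];84 138 [56. 56. 57.];88 60 [55. 56. 57.];96 693 [47. 58. 68.];100 190 [69. 70. 71.];104 153 [70. 70. 71.];108 146 [70. 70. 71.];
[[-11.7, 46.8], [-0.6, 69.6], [9.8, 99.7]]
[[-34.3, 98.6], [-0.3, 112.7], [34.2, 132.1]]
```

View pics/w8.png

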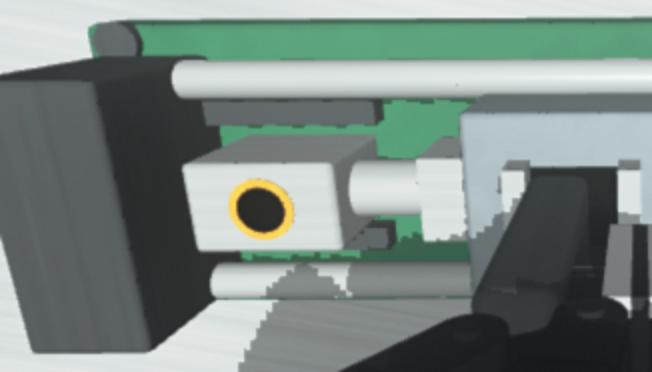

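Emit:
arm_command(
  increments=[
    [[0,-0.3,0],[0.004,0,0],255],
    [[0,-0.37,0],[0.004,0,0],255],
    [[0,-0.44,0],[0.004,0,0],255],
    [[0,-0.51,0],[0.004,0,0],255],
    [[0,-0.58,0],[0.004,0,0],255],
    [[0,-0.65,0],[0.004,0,0],255],
    [[0,-0.72,0],[0.004,0,0],255],
    [[0,-0.78,0],[0.004,0,0],255],
  ],
)

```text
time_s: 24.15
ee_pos: [0.6, -0.1084, 0.0599]
ee_rot: [3.126, 0.297, 0.002]
force: [3.1, -13.3, -3.7]
gripper_width: -0.0001
```

```bash
python3 -c "
from h import *
chk()"
```

```text
24.15 [ 0.6    -0.1084  0.0599] press [  0.6  -36.27] w -0.0001 F [  3.06 -13.26  -3.7 ] Fy -13.6 z [ 0.0014 -0.0018 -1.    ] yaw -0.21
```

Emit:
arm_command(
  increments=[
    [[0,-0.3,0],[0.004,0,0],255],
    [[0,-0.32,0],[0.004,0,0],255],
    [[0,-0.34,0],[0.004,0,0],255],
    [[0,-0.36,0],[0.004,0,0],255],
    [[0,-0.38,0],[0.004,0,0],255],
    [[0,-0.4,0],[0.004,0,0],255],
    [[0,-0.42,0],[0.004,0,0],255],
    [[0,-0.44,0],[0.004,0,0],255],
  ],
)

```text
time_s: 25.15
ee_pos: [0.5999, -0.1074, 0.0599]
ee_rot: [3.125, 0.295, 0.003]
force: [2.1, -13.6, -4.4]
gripper_width: 0.0001
```

```bash
cat > m.py <<'E'
from h import *
chk()
im=cam("wrist");P=cloud(im);q=topress(P)*1000;z=P[...,2]*1000
m=(z>53)&(z<59)&(q[...,0]>-12)&(q[...,0]<10)&(q[...,1]>30)&(q[...,1]<92);a=np.percentile(q[m],[1],axis=0)[0,1]
m=(z>66)&(z<74)&(abs(q[...,0])<35)&(q[...,1]>90)&(q[...,1]<150);b=np.percentile(q[m],[1],axis=0)[0,1]
m=(z>60)&(z<70)&(abs(q[...,0])<28)&(q[...,1]>-40)&(q[...,1]<30);r=np.percentile(q[m],[99],axis=0)[0,1]
print("block rear",a.round(1),"anvil",b.round(1),"gap",(b-a-43.5).round(1),"ramfront",r.round(1),"nose len",(a-r).round(1))
E
python3 m.py
```

```text
25.15 [ 0.5999 -0.1074  0.0599] press [  0.65 -35.28] w 0.0001 F [  2.06 -13.64  -4.39] Fy -13.79 z [ 0.0023 -0.0026 -1.    ] yaw -0.26
block rear 52.3 anvil 98.6 gap 2.8 ramfront 12.1 nose len 40.2
```

Emit:
arm_command(
  increments=[
    [[0,-0.3,0],[0.004,0,0],255],
    [[0,-0.34,0],[0.004,0,0],255],
    [[0,-0.38,0],[0.004,0,0],255],
    [[0,-0.42,0],[0.004,0,0],255],
    [[0,-0.46,0],[0.004,0,0],255],
    [[0,-0.49,0],[0.004,0,0],255],
    [[0,-0.52,0],[0.004,0,0],255],
    [[0,-0.55,0],[0.004,0,0],255],
  ],
)

```text
time_s: 26.2
ee_pos: [0.5995, -0.1054, 0.0599]
ee_rot: [3.124, 0.294, 0.005]
force: [2.4, -12.8, -3.6]
gripper_width: -0.0002
```

```bash
python3 m.py
```

```text
26.2 [ 0.5995 -0.1054  0.0599] press [  0.67 -33.21] w -0.0002 F [  2.4  -12.83  -3.62] Fy -13.06 z [ 0.0033 -0.0033 -1.    ] yaw -0.31
block rear 54.4 anvil 98.6 gap 0.8 ramfront 14.2 nose len 40.1
```

Emit:
arm_command(
  increments=[
    [[0,-0.3,0],[0.004,0,0],255],
    [[0,-0.32,0],[0.004,0,0],255],
    [[0,-0.34,0],[0.004,0,0],255],
    [[0,-0.36,0],[0.004,0,0],255],
    [[0,-0.38,0],[0.004,0,0],255],
    [[0,-0.4,0],[0.004,0,0],255],
    [[0,-0.42,0],[0.004,0,0],255],
    [[0,-0.44,0],[0.004,0,0],255],
  ],
)

```text
time_s: 27.25
ee_pos: [0.5994, -0.1046, 0.06]
ee_rot: [3.123, 0.292, 0.006]
force: [2.3, -14.3, -4.3]
gripper_width: -0.0003
```

```bash
python3 m.py
```

```text
27.25 [ 0.5994 -0.1046  0.06  ] press [  0.72 -32.41] w -0.0003 F [  2.27 -14.27  -4.3 ] Fy -14.44 z [ 0.0043 -0.0043 -1.    ] yaw -0.36
block rear 55.0 anvil 98.6 gap 0.2 ramfront 15.1 nose len 39.9
```

Emit:
arm_command(
  increments=[
    [[0,-0.3,0],[0.004,0,0],255],
    [[0,-0.32,0],[0.004,0,0],255],
    [[0,-0.34,0],[0.004,0,0],255],
    [[0,-0.36,0],[0.004,0,0],255],
    [[0,-0.38,0],[0.004,0,0],255],
    [[0,-0.4,0],[0.004,0,0],255],
    [[0,-0.42,0],[0.004,0,0],255],
    [[0,-0.44,0],[0.004,0,0],255],
  ],
)

```text
time_s: 28.3
ee_pos: [0.5994, -0.1043, 0.06]
ee_rot: [3.122, 0.29, 0.008]
force: [1.9, -16.1, -5.1]
gripper_width: 0.0001
```

```bash
python3 m.py
```

```text
28.3 [ 0.5994 -0.1043  0.06  ] press [  0.78 -32.13] w 0.0001 F [  1.93 -16.1   -5.07] Fy -16.17 z [ 0.0055 -0.006  -1.    ] yaw -0.42
block rear 55.0 anvil 98.6 gap 0.1 ramfront 15.4 nose len 39.6
```

Emit:
arm_command(
  increments=[
    [[0,-0.3,0],[0.004,0,0],255],
    [[0,-0.33,0],[0.004,0,0],255],
    [[0,-0.36,0],[0.004,0,0],255],
    [[0,-0.39,0],[0.004,0,0],255],
    [[0,-0.42,0],[0.004,0,0],255],
    [[0,-0.45,0],[0.004,0,0],255],
    [[0,-0.47,0],[0.004,0,0],255],
    [[0,-0.49,0],[0.004,0,0],255],
  ],
)

```text
time_s: 29.35
ee_pos: [0.5995, -0.104, 0.0601]
ee_rot: [3.119, 0.288, 0.01]
force: [2.5, -16.7, -5.2]
gripper_width: -0.0003
```

```bash
python3 m.py;python3 -c "
from h import *
for i in range(2): get_image('top'); chk()"
```

```text
29.35 [ 0.5995 -0.104   0.0601] press [  0.87 -31.88] w -0.0003 F [  2.51 -16.72  -5.23] Fy -16.89 z [ 0.0071 -0.0084 -0.9999] yaw -0.48
block rear 55.0 anvil 98.7 gap 0.2 ramfront 15.9 nose len 39.1
29.45 [ 0.5994 -0.104   0.0601] press [  0.86 -31.85] w -0.0 F [  2.78 -16.74  -6.42] Fy -16.96 z [ 0.0071 -0.0083 -0.9999] yaw -0.48
29.5 [ 0.5994 -0.104   0.06  ] press [  0.84 -31.84] w -0.0001 F [  2.94 -17.85  -5.11] Fy -18.08 z [ 0.007  -0.0083 -0.9999] yaw -0.48
```

Emit:
arm_command(
  increments=[
    [[0,-0.3,0],[0.004,0,0],255],
    [[0,-0.34,0],[0.004,0,0],255],
    [[0,-0.38,0],[0.004,0,0],255],
    [[0,-0.41,0],[0.004,0,0],255],
    [[0,-0.44,0],[0.004,0,0],255],
    [[0,-0.47,0],[0.004,0,0],255],
    [[0,-0.5,0],[0.004,0,0],255],
    [[0,-0.51,0],[0.004,0,0],255],
  ],
)

```text
time_s: 30.5
ee_pos: [0.5995, -0.1039, 0.0601]
ee_rot: [3.116, 0.286, 0.012]
force: [3.6, -18.5, -6.0]
gripper_width: 0.0002
```

```bash
python3 m.py;python3 -c "
from h import *
for i in range(3): get_image('top'); chk()"
```

```text
30.5 [ 0.5995 -0.1039  0.0601] press [  0.93 -31.78] w 0.0002 F [  3.57 -18.46  -6.04] Fy -18.81 z [ 0.0088 -0.0113 -0.9999] yaw -0.55
block rear 55.0 anvil 98.6 gap 0.1 ramfront 16.2 nose len 38.8
30.6 [ 0.5995 -0.1039  0.0601] press [  0.9  -31.76] w -0.0001 F [  3.59 -18.82  -5.75] Fy -19.16 z [ 0.0087 -0.0112 -0.9999] yaw -0.55
30.65 [ 0.5995 -0.1039  0.0602] press [  0.93 -31.77] w 0.0003 F [  3.02 -18.46  -5.98] Fy -18.7 z [ 0.0088 -0.0112 -0.9999] yaw -0.55
30.7 [ 0.5995 -0.1039  0.0601] press [  0.92 -31.74] w 0.0001 F [  3.28 -17.37  -5.56] Fy -17.68 z [ 0.0087 -0.0111 -0.9999] yaw -0.55
```

Emit:
arm_command(
  increments=[
    [[0,0.1,0],[0,0,0],255],
    [[0,0.4,0],[0,0,0],255],
    [[0,1,0],[0,0,0],255],
    [[0,2,0],[0,0,0],255],
    [[0,2.2,-2],[0,0,0],255],
    [[0,2.2,-6],[0,0,0],255],
    [[0,2.2,-11],[0,0,0],255],
    [[0,2.2,-15],[0,0,0],255],
  ],
)

```text
time_s: 31.7
ee_pos: [0.6028, -0.1241, 0.2144]
ee_rot: [3.115, 0.286, 0.017]
force: [0.2, 0.2, 1.1]
gripper_width: 0.0002
```

Emit:
arm_command(
  increments=[
    [[-2,0,-2],[0,0,0],255],
    [[-5,0,-2],[0,0,0],255],
    [[-7,0,-2],[0,0,0],255],
    [[-7,0,-2],[0,0,0],255],
    [[-7,0,-2],[0,0,0],255],
    [[-7,0,-2],[0,0,0],255],
    [[-7,0,-2],[0,0,0],255],
    [[-7,0,-2],[0,0,0],255],
  ],
)

```text
time_s: 32.7
ee_pos: [0.534, -0.1364, 0.2335]
ee_rot: [3.115, 0.287, 0.016]
force: [-0.1, -0.5, 0.2]
gripper_width: -0.0003
```

Run:
```python
from h import *
import runpy;runpy.run_path("m.py")
im=cam("wrist");P=cloud(im);q=topress(P)*1000;z=P[...,2]*1000
m=(z>80)&(z<142)&(abs(q[...,0])<25)&(q[...,1]>-50)&(q[...,1]<30);print("handle",np.percentile(q[m],[1,99],axis=0).round(1).tolist())
m=(z>60)&(z<70)&(abs(q[...,0])<28)&(q[...,1]>-90)&(q[...,1]<30);print("ram",np.percentile(q[m],[1,99],axis=0).round(1).tolist())
m=(z>70)&(z<79)&(abs(q[...,0])<20)&(q[...,1]>-60)&(q[...,1]<30);print("shoulders",np.histogram(q[m][:,1],bins=np.arange(-60,30,3)))
cv2.imwrite("pics/w9.png",im["color"])
```

```text
32.7 [ 0.534  -0.1364  0.2335] press [-69.64 -51.12] w -0.0003 F [-0.07 -0.47  0.21] Fy -0.45 z [ 0.0114 -0.012  -0.9999] yaw -0.53
block rear 55.1 anvil 98.7 gap 0.1 ramfront 16.1 nose len 39.0
handle [[-15.7, -18.3], [11.3, -2.8]]
ram [[-27.4, -52.6], [27.3, 15.9]]
shoulders (array([  0,   0,   0,   0,   0,   0,   0,   0,   0,  99, 113,  29,   0,
        18,   1,   0,   0,   0,   0,   3,   3,   1,   0,   0,   0,   0,
         0,   0,   0]), array([-60, -57, -54, -51, -48, -45, -42, -39, -36, -33, -30, -27, -24,
       -21, -18, -15, -12,  -9,  -6,  -3,   0,   3,   6,   9,  12,  15,
        18,  21,  24,  27]))
```

View pics/w9.png

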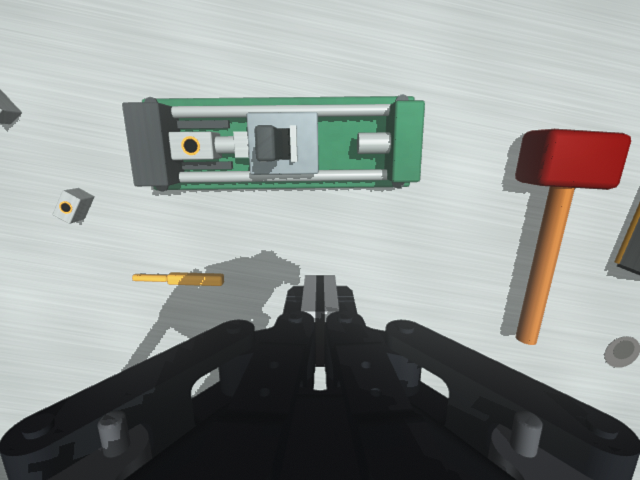

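```bash
python3 -c "
from plant import *
print(sign_off())"
```

```text
the job is handed in; nothing more can be done
None
```

The job is done and handed in at about 33 s. The largest block sits in the nest, squeezed square against the anvil at about 6 N.

**What I did**
- I gripped the handle and ran the ram back to about 86 mm from nose to anvil.
- I picked up the largest block, turned it to the press axis, set it on the nest floor between the rails and released it.
- I then pushed the handle from behind with closed fingers, in small steps by feel. The block met the anvil and the load built up without the ram being drawn back.
- I drew the fingers back off the handle and lifted clear.

**Last checks**
- **Load:** the push force was about 18.6 N, against about 12.4 N to move the ram alone. That puts the load on the block near 6 N.
- **Spring:** the camera showed the nose spring compressed by about 1.2 to 1.35 mm, which means 5 to 5.5 N. The two estimates agree within their error. No push reading went above 19.2 N, so the load stayed below about 7 N.
- **After release:** the ram had not visibly moved and the block was against the anvil (measured gap 0.1 mm). The handle was about 8 mm ahead of the ram centre, so its play is taken up on the anvil side. The arm was touching nothing.
- **Bystanders:** I did not touch them. The last picture shows no change in those in view, which are the mallet and drift.

**Disagreements**
- **Finger length:** the real fingertips sit about 39 mm behind the reported tool point. My first grasp of the handle therefore closed on air above it, without contact. I corrected for this from then on.
- **Camera offset:** the wrist and top cameras disagreed by 1 to 2 mm across the press. I placed the block from the wrist view.

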